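# Slide a printing block under the leaf spring of its holder

## Task

Press the printing block down hard with your fingertips so that its sprung bed sinks, and keep it pressed while you slide it forward under the toe of the steel leaf spring, until its front edge is fully home against the end stop; then let go and move clear. Do not grip, lift or tip the block, do not touch the leaf spring, and leave the cup, the jar and the brush where they are.

Things in the scene. Friction and masses are not known exactly. Their poses are not given: they have to be found in the camera images.
- holder: Block holder fixed to the table: plywood board 270 x 150 x 10 mm (x = -125 to +145 mm of its frame). Origin: on the table surface, on the centre line; x = the way the block slides, towards stop and spring; z up. Two wooden side rails along x, tops 38 mm above the table, leave a channel 105 mm wide, open at the rear (-x). Its place and yaw (up to 0.6 rad) vary.
- stop_face (a point): Point on the face of the wooden end stop that closes the front of the channel: x = +100 mm of the holder, 40 mm above the table (stop top at 48 mm). With the block fully home, the block's origin is at x = +55 mm of the holder.
- bridge (a point): Middle of the top of the aluminium bridge that carries the leaf spring, beyond the stop: x = +128 mm of the holder, 82 mm above the table; the bridge is 16 mm thick along x and 104 mm wide.
- bed (a joint): Flat white plastic bed of the channel, under the block: x = -98 to +98 mm of the holder, 100 mm wide. It sinks straight down on springs and cannot tilt. Value in m: 0 = up (bed top at 30 mm, block top at 50 mm above the table), 0.009 = bottomed. It takes about 3 N on the block to start, 10 N for 5 mm, 16 N to bottom; it rises when released.
- leaf (a joint): Sprung steel leaf, hinged at the bridge and reaching back (-x) over the stop, 60 mm wide, at most 72 mm high. Value in rad: 0 = at rest, grows as the toe is lifted, about 0.06 to 0.15 with the block under it. It presses on the block with about 2 to 5 N.
- leaf_toe (a point): Lowest line of the leaf's blunt rolled toe (6 mm radius, 60 mm wide): at rest 43 mm above the table at x = +75 mm of the holder, its blunt rear face at x = +69 mm. With the bed up, the block's front (top at 50 mm) butts against the toe and jams; pressed down 6 to 9 mm it slips under. Once well under, it stays under when let go.
- block: Loose printing block, 90 mm long (x), 100 mm wide (y), 20 mm thick, about 0.15 kg. Origin: centre of its underside; x = its front, the end that goes under the spring. Top: front 36 mm bare smooth wood, rear 54 mm a dark rubber sheet, level with it. It starts in the channel, 55 to 85 mm short of home. Wood slides on the bed with friction about 0.2.
- press_point (a point): Good place to press: on top of the block, on the rubber sheet (friction on a fingertip about 0.9 or more), 20 mm behind the block's centre, 20 mm above its underside. Fingertips here stay clear of the leaf spring all the way home (about 34 mm short of the toe's rear face).
- cup: Grey plastic cup, 72 mm across, 95 mm tall, loose, beside the holder. Origin: centre of its underside. To be left alone.
- jar: Small closed glass jar with a white cap, 48 mm across, 60 mm tall, loose, beside the holder. Origin: centre of its underside. To be left alone.
- brush: Round paint brush, wooden handle and brass ferrule, 190 mm long, 10 mm thick, lying on the table beside the holder. Origin: its underside, at the middle; x along the brush. To be left alone.
There are look-alikes about, which are no part of the job. Of the things shaped like the block, the wooden one is meant.

How it is judged:
By the outcome, as a careful person would: the job done as asked, in the order asked, and still so for the second after the job is handed in, with the robot touching nothing.
It also fails if it takes over 35 s, if anything falls off the work surface, if the arm or the gripper's body presses on something with over 40 N, if the wrist force passes 120 N, or if a joint passes its speed limit or range.

## Robot

A 7-joint arm with a two-finger parallel gripper is mounted at the origin on the work surface. World frame = base frame: x ahead of the robot, y to its left, z up, the work surface at z = 0. Lengths are in m, angles in rad, forces in N, time in s.
With the tool pointing down it reaches from about 0.35 to 0.9 m from the base axis. Payload 8.1 kg.
Tool frame: the origin (TCP) lies on the centre line of the jaws, within the pads' length; the fingertips stand 19 mm ahead of it and the grasp point (between the pads) is the TCP; z points along the fingers, y is the direction in which the jaws open and shut (so a half turn about z gives the same grasp; the last joint's range is limited). The gripper opens to 92 mm and grips with 3 to 60 N. Pads are 19 mm wide; open, the fingers measure 130 mm over their backs; the gripper's body (75 mm by 190 mm) begins 47 mm behind the grasp point.
Start: joints at [-1.285, 0.434, 0.025, 1.573, -0.012, 1.134, -0.075], TCP at [0.237, 0.578, 0.246] pointing down, gripper open.
Joint ranges: [-2.62, 2.62], [-0.44, 2.09], [-1.27, 1.32], [0.08, 2.57], [-1.32, 4.46], [0.12, 2], [-2.74, 2.74]. Speed limits (rad/s): [2.22, 2.22, 3.01, 3.01, 3.14, 3.14, 3.14].

## Interface

Orientations are given as a rotation vector (axis times angle).
In Python, from cell import monitor, imaging, workorder, outline_of gives the robot as it stands.
- The arm moves only by the tool move_arm, never from a script. Its argument "series" is a list of rows, each a list of 6 numbers: the shift along the world's x, y, z in cm, then the turn, a rotation vector about the world's x, y, z in degrees. A call has 1 to 8 rows; each row shifts and turns the commanded pose from where the row before left it; what a row does not reach is not made up. A row lasts 1/10 s, in which the tool goes at most 50 mm and 8.59 degrees, less where a joint would pass 70% of its speed; a pose out of reach is approached as far as the arm can. A call with a gripper value outside its range is refused whole. "grip" is the opening, from 0 (shut) to 1 (fully open), set as the call begins (left out, the last holds). The fingers move at their own pace and stop on an object; "force" is the grip in N (left out, the last holds). Time passes only in rows, so rows that do not move let the fingers close. It gives the time, the measured TCP pose, the force and the opening at its end, in the units of the state.
- monitor.observe(): the state, without advancing time (a new reading comes with each control period).
- imaging.get_image(name): name is "scene" or "top" or "wrist"; returns a dict with "color" (384x512x3 uint8, red, green, blue), "fx", "fy", "cx", "cy" (pixels), "dist_coeffs" ([k1, k2, p1, p2, k3] as OpenCV has them; the pictures are not rectified), "rvec" (rotation vector, rad) and "tvec" (3), from world to camera coordinates, as OpenCV has them; the wrist camera has in their place "mount" (4x4, takes a point from camera to tool coordinates, whose origin is the TCP and whose axes are the flange's). Camera axes: x right, y down, z forward; pixel columns grow to the right and rows downward; lengths in m; the calibration is good to about 2 mm. A picture is of the moment at which its call begins: read the wrist's pose just before it. There is no depth.
- workorder.sign_off(): hands the job in, once; it reports no verdict.
Trained networks look in the newest picture that a camera, given by its name, has taken for a name from the list of things; names that differ only in an ending like _2 or _b are one class to them, and where a whole thing is asked for, a point or a joint stands for the part that bears it (a point fixed in the world has none). Each returns a list of dicts, best first, with "p" (0 to 1); they miss things now and then, are a little off and sometimes report something else, mostly with a low value. They report only what shows in the picture. A call takes as long as a camera call. They do not tell look-alikes from the thing itself.
- outline_of(camera, thing): "mask" (384x512 bool, what is visible of it) and "rect" ([left, top, width, height] in pixels, round what is visible of it).
The state is a dict: "clock": time; "joints": joint angles; "dq": joint speeds; "joint_efforts": joint torques, N m; "position": TCP position; "ee_rot": TCP orientation; "force": force on the tool from outside, world axes, zero at the start; "ft_torque": the same for the moment, N m; "width": opening from 0.0 (shut) to 1.0 (fully open).
Only numpy, scipy, OpenCV 4.12 (cv2) and the standard library are available. Lean on these libraries where they do the work, as an engineer would, in place of code of your own. Each camera call takes 0.05 s, during which the arm holds its last target. There are 200 camera calls.

## Working session

There is one attempt and no reset: what is moved stays moved. The work goes in short steps, Python scripts to look and compute and a tool call to move; the robot and the scene stay as the last step left them, time stands still between calls to the robot, and variables do not carry over. Pictures are saved under pics/ and viewed, about 8 in all and at most 12, crops included, and the job is handed in when it is done.

Besides the shell and the picture viewer there is one more tool, called after "Emit:" in YAML: its name, and indented under it one key for each argument. move_arm: Moves the arm, as the interface text tells. Its arguments: {"type":"object","properties":{"series":{"type":"array"},"grip":{"type":"number"},"force":{"type":"number"}},"required":["series"]}

```bash
ls; mkdir -p pics; cat > h.py <<'E'
import numpy as np, cv2
from cell import monitor, imaging, workorder, outline_of
E
python3 - <<'E'
from h import *
s=monitor.observe(); print({k:np.round(v,3) for k,v in s.items()})
ims=[imaging.get_image(n) for n in("scene","top")]
for n,i in zip(("scene","top"),ims):
    print(n,{k:np.round(v,4) for k,v in i.items() if k!='color'})
    cv2.imwrite(f'pics/{n}0.png',i['color'][:,:,::-1])
    for t in("holder","block","leaf","bed","cup","jar","brush"):
        print(t,[(round(float(o['p']),2),o['rect']) for o in outline_of(n,t)][:4])
E
```

```text
pics
{'clock': np.float64(0.0), 'joints': array([-1.285,  0.435,  0.025,  1.574, -0.012,  1.134, -0.075]), 'dq': array([ 0.001, -0.001, -0.001, -0.001,  0.   , -0.002, -0.   ]), 'joint_efforts': array([-0.0000e+00, -6.6785e+01,  9.8500e-01, -3.1447e+01, -6.1000e-02,
        4.3000e-02,  0.0000e+00]), 'position': array([0.237, 0.578, 0.245]), 'ee_rot': array([-6.070e-01, -3.082e+00,  2.000e-03]), 'force': array([-1.027,  0.501, -0.241]), 'ft_torque': array([-0.02 ,  0.027,  0.013]), 'width': np.float64(1.003)}
scene {'fx': np.float64(432.1454), 'fy': np.float64(432.1454), 'cx': np.float64(253.746), 'cy': np.float64(187.9643), 'dist_coeffs': array([-0.0812,  0.    ,  0.    ,  0.    ,  0.    ]), 'rvec': array([ 1.498 ,  1.8944, -0.9256]), 'tvec': array([ 0.0943, -0.2784,  1.4497])}
holder [(0.75, [201.1, 177.1, 106.2, 102.9]), (0.66, [237.3, 182.2, 53.1, 44.2])]
block [(0.96, [253.8, 145.4, 43.9, 32.0]), (0.63, [232.6, 213.3, 45.6, 31.8]), (0.58, [328.9, 173.7, 50.3, 34.0])]
leaf [(0.8, [229.0, 218.0, 38.5, 20.3]), (0.22, [231.6, 212.9, 46.3, 31.5])]
bed [(0.66, [234.1, 196.4, 57.6, 47.
[... 173 characters left out ...]
oat64(392.9516), 'cx': np.float64(256.1398), 'cy': np.float64(187.8758), 'dist_coeffs': array([-0.0187,  0.    ,  0.    ,  0.    ,  0.    ]), 'rvec': array([ 2.0138, -2.1985,  0.2482]), 'tvec': array([0.0779, 0.5629, 0.8428])}
holder [(0.59, [209.6, 118.3, 66.5, 122.6])]
block [(0.9, [234.3, 258.9, 54.5, 53.2]), (0.86, [219.9, 171.7, 46.7, 42.4]), (0.72, [137.5, 243.6, 48.7, 44.7])]
leaf [(0.92, [237.2, 132.2, 20.6, 21.3]), (0.73, [295.2, 187.8, 13.4, 70.0])]
bed [(0.79, [221.7, 142.2, 40.9, 85.9])]
cup [(0.96, [160.3, 136.0, 36.8, 37.1]), (0.37, [296.5, 186.0, 12.9, 76.0])]
jar [(0.65, [293.1, 136.6, 23.1, 20.6]), (0.3, [217.7, 175.0, 48.0, 41.0])]
brush [(0.57, [294.6, 187.0, 13.4, 72.4])]
```

```bash
python3 - <<'E'
import cv2
a=cv2.imread('pics/top0.png')[100:325,120:345]; b=cv2.imread('pics/scene0.png')[130:290,160:390]
a=cv2.resize(a,None,fx=2.66,fy=2.66,interpolation=cv2.INTER_CUBIC)
cv2.imwrite('pics/topc.png',a)
E
```

```text
(no output)
```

View pics/topc.png

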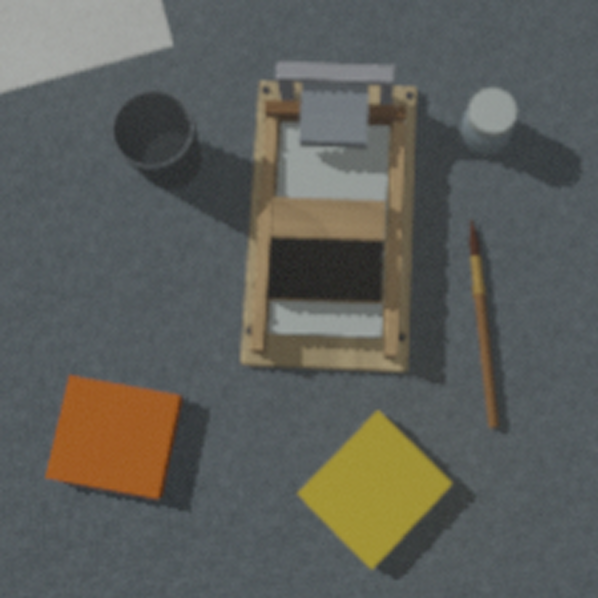

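The top view shows the wooden block (crop 268–387, 198–300) in the holder, with the spring at the image top. The rubber is at the rear, and the orange and yellow blocks are decoys. Next I'll unproject the corners.

```bash
cat >> h.py <<'E'
def unproj(im,px,z,R=None,t=None):
    K=np.array([[im['fx'],0,im['cx']],[0,im['fy'],im['cy']],[0,0,1]])
    if R is None: R=cv2.Rodrigues(np.array(im['rvec'],float))[0]; t=np.array(im['tvec'],float)
    px=np.array(px,float).reshape(-1,1,2); n=cv2.undistortPoints(px,K,np.array(im['dist_coeffs'],float)).reshape(-1,2)
    d=np.c_[n,np.ones(len(n))]@R; c=-R.T@t
    z=np.broadcast_to(z,len(n)); return c+d*((z-c[2])/d[:,2])[:,None]
E
python3 - <<'E'
from h import *
im=imaging.get_image("top")
P=[((242,363),.01),((407,371),.01),((417,90),.01),((260,82),.01),
((272,198),.05),((387,200),.05),((268,299),.05),((383,300),.05),((271,239),.05),((385,239),.05),
((276,80),.082),((394,81),.082),((276,63),.082),((394,66),.082),((302,143),.045),((367,145),.045)]
px=[(u/2.66+120-.3,v/2.66+100-.3) for (u,v),_ in P]
W=unproj(im,px,[z for _,z in P])
for p,w in zip(P,W): print(p,np.round(w,4))
f=(W[2]+W[3])/2-(W[0]+W[1])/2; print('board len',np.linalg.norm(f),'yaw',np.arctan2(f[1],f[0]))
w=(W[0]+W[3]-W[1]-W[2])/2; print('w',np.linalg.norm(w),np.arctan2(-w[0],w[1]))
yaw=np.arctan2(f[1],f[0]); u=np.array([np.cos(yaw),np.sin(yaw)]);v=np.array([-u[1],u[0]])
c=W[:4].mean(0)[:2]; o=c-u*.010; print('origin',o)
for p,q in zip(P,W): print(p[0],np.round([(q[:2]-o)@u,(q[:2]-o)@v],4))
E
```

```text
((242, 363), 0.01) [0.4717 0.1453 0.01  ]
((407, 371), 0.01) [ 0.4517 -0.001   0.01  ]
((417, 90), 0.01) [ 0.7152 -0.0362  0.01  ]
((260, 82), 0.01) [0.7363 0.1117 0.01  ]
((272, 198), 0.05) [0.6106 0.1055 0.05  ]
((387, 200), 0.05) [0.5999 0.0041 0.05  ]
((268, 299), 0.05) [0.5206 0.1152 0.05  ]
((383, 300), 0.05) [0.511  0.0159 0.05  ]
((271, 239), 0.05) [0.5736 0.1089 0.05  ]
((385, 239), 0.05) [0.5648 0.0091 0.05  ]
((276, 80), 0.082) [0.7085 0.0926 0.082 ]
((394, 81), 0.082) [ 0.6986 -0.0105  0.082 ]
((276, 63), 0.082) [0.7244 0.0915 0.082 ]
((394, 66), 0.082) [ 0.7125 -0.0118  0.082 ]
((302, 143), 0.045) [0.6608 0.0753 0.045 ]
((367, 145), 0.045) [0.6538 0.0171 0.045 ]
board len 0.2663048010282898 yaw -0.12957260235709298
w 0.14851752095018636 -0.13859851729584857
origin [0.58379057 0.05623803]
(242, 363) [-0.1227  0.0738]
(407, 371) [-0.1236 -0.0738]
(417, 90) [ 0.1423 -0.0747]
(260, 82) [0.144  0.0747]
(272, 198) [0.0203 0.0523]
(387, 200) [ 0.0227 -0.0496]
(268, 299) [-0.0703  0.0503]
(383, 300) [-0.067  -0.0494]
(271, 239) [-0.017   0.0509]
(385, 239) [-0.0127 -0.0492]
(276, 80) [0.119  0.0522]
(394, 81) [ 0.1224 -0.0514]
(276, 63) [0.1349 0.0532]
(394, 66) [ 0.1365 -0.0509]
(302, 143) [0.0739 0.0289]
(367, 145) [ 0.0745 -0.0298]
```

Emit:
move_arm:
  series:
    - [1.9, -3.2, 0, 0, 0, 1.9]
    - [1.9, -3.2, 0, 0, 0, 1.9]
    - [1.9, -3.2, 0, 0, 0, 1.9]
    - [1.9, -3.2, 0, 0, 0, 1.9]
    - [1.9, -3.2, 0, 0, 0, 1.9]
    - [1.9, -3.2, 0, 0, 0, 1.9]
    - [1.9, -3.2, 0, 0, 0, 1.9]
    - [1.9, -3.2, 0, 0, 0, 1.8]
  grip: 0
  force: 5

```text
clock: 1.65
position: [0.3896, 0.321, 0.246]
ee_rot: [0.195, 3.135, 0.001]
force: [0.8, 0.8, 0.3]
width: 0.352
```

Emit:
move_arm:
  series:
    - [1.9, -3.2, 0, 0, 0, 0]
    - [1.9, -3.2, 0, 0, 0, 0]
    - [1.9, -3.2, 0, 0, 0, 0]
    - [1.9, -3.2, 0, 0, 0, 0]
    - [1.9, -3.2, 0, 0, 0, 0]
    - [1.9, -3.2, 0, 0, 0, 0]
    - [1.9, -3.2, 0, 0, 0, 0]
    - [0, 0, 0, 0, 0, 0]

```text
clock: 2.45
position: [0.5242, 0.0927, 0.246]
ee_rot: [0.208, 3.133, -0.003]
force: [-0.8, 0.3, 0.4]
width: 0.007
```

```bash
python3 - <<'E'
from h import *
s=monitor.observe(); im=imaging.get_image("wrist"); R=cv2.Rodrigues(np.array(s['ee_rot'],float))[0]
print(s['clock'],s['position'],s['force'],s['width'],R.round(4), np.degrees(np.arctan2(R[1,1],R[0,1])))
print(np.round(im['mount'],4),im['fx'],im['cx'],im['cy'],im['dist_coeffs'])
cv2.imwrite('pics/w1.png',im['color'][:,:,::-1])
E
```

```text
2.45 [0.52419676 0.09271439 0.2460229 ] [-0.77131929  0.26179937  0.42725045] 0.007449428336963309 [[-0.9912  0.1325  0.0018]
 [ 0.1325  0.9912 -0.0023]
 [-0.0021 -0.0021 -1.    ]] 82.388460108686
[[ 3.000e-04 -9.650e-01 -2.623e-01  6.960e-02]
 [ 1.000e+00  4.000e-04 -6.000e-04 -1.300e-03]
 [ 7.000e-04 -2.623e-01  9.650e-01 -1.384e-01]
 [ 0.000e+00  0.000e+00  0.000e+00  1.000e+00]] 306.30889604030557 252.9944367602347 194.8979146195804 [-0.01711241  0.          0.          0.          0.        ]
```

View pics/w1.png

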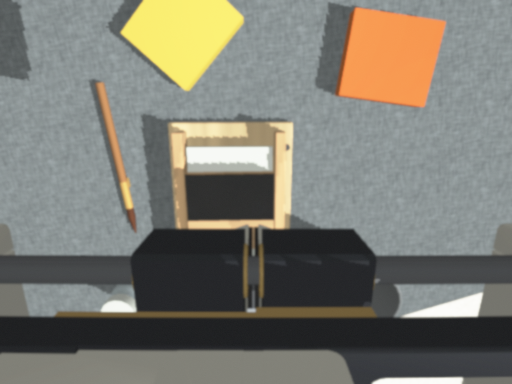

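The wrist view shows shut fingers, with the rubber sheet at pixels (186,173)–(274,220). I'll cross-check the position with these.

```bash
python3 - <<'E'
from h import *
s=monitor.observe(); im=imaging.get_image("wrist"); R=cv2.Rodrigues(np.array(s['ee_rot'],float))[0]
M=np.eye(4);M[:3,:3]=R;M[:3,3]=s['position'];C=np.linalg.inv(M@np.array(im['mount']))
P=[((186,173),.05),((274,174),.05),((187,220),.05),((274,220),.05),((168,122),.01),((293,122),.01)]
W=unproj(im,[p for p,_ in P],[z for _,z in P],C[:3,:3],C[:3,3])
o=np.array([.5838,.0562])
for a in(-.12,-.133):
  u=np.array([np.cos(a),np.sin(a)]);v=np.array([-u[1],u[0]])
  for p,q in zip(P,W): print(p,q.round(4),np.round([(q[:2]-o)@u,(q[:2]-o)@v],4))
E
```

```text
((186, 173), 0.05) [0.5094 0.0207 0.05  ] [-0.0697 -0.0441]
((274, 174), 0.05) [0.5231 0.1174 0.05  ] [-0.0676  0.0535]
((187, 220), 0.05) [0.564  0.0115 0.05  ] [-0.0144 -0.0467]
((274, 220), 0.05) [0.5769 0.1114 0.05  ] [-0.0134  0.054 ]
((168, 122), 0.01) [0.4524 0.001  0.01  ] [-0.1239 -0.0706]
((293, 122), 0.01) [0.4718 0.1486 0.01  ] [-0.1223  0.0783]
((186, 173), 0.05) [0.5094 0.0207 0.05  ] [-0.0691 -0.0451]
((274, 174), 0.05) [0.5231 0.1174 0.05  ] [-0.0682  0.0527]
((187, 220), 0.05) [0.564  0.0115 0.05  ] [-0.0137 -0.0469]
((274, 220), 0.05) [0.5769 0.1114 0.05  ] [-0.0141  0.0538]
((168, 122), 0.01) [0.4524 0.001  0.01  ] [-0.1229 -0.0722]
((293, 122), 0.01) [0.4718 0.1486 0.01  ] [-0.1233  0.0767]
```

Emit:
move_arm:
  series:
    - [0.8, -1.5, -3, 0, 0, 0]
    - [0.8, -1.4, -3, 0, 0, 0]
    - [0, 0, -4, 0, 0, 0]
    - [0, 0, -3, 0, 0, 0]
    - [0, 0, -2, 0, 0, 0]
    - [0, 0, -1.5, 0, 0, 0]
    - [0, 0, -0.5, 0, 0, 0]
    - [0, 0, 0, 0, 0, 0]

```text
clock: 3.35
position: [0.5373, 0.0705, 0.0754]
ee_rot: [-0.194, -3.134, -0.0]
force: [-0.1, -0.3, 0.6]
width: 0.007
```

Emit:
move_arm:
  series:
    - [0, 0, -0.2, 0, 0, 0]
    - [0, 0, -0.2, 0, 0, 0]
    - [0, 0, -0.2, 0, 0, 0]
    - [0, 0, -0.1, 0, 0, 0]
    - [0, 0, 0, 0, 0, 0]

```text
clock: 3.85
position: [0.5382, 0.0695, 0.069]
ee_rot: [0.197, 3.135, 0.001]
force: [-0.6, 0.5, 4.4]
width: 0.007
```

Emit:
move_arm:
  series:
    - [0, 0, 0.5, 0, 0, 0]
    - [0.2, -0.6, 0, 0, 0, 0]
    - [0, 0, 0, 0, 0, 0]
    - [0, 0, 0, 0, 0, 0]

```text
clock: 4.25
position: [0.54, 0.0629, 0.0737]
ee_rot: [-0.198, -3.135, 0.0]
force: [-0.6, 0.2, -0.1]
width: 0.005
```

Good. Now I'll press down.

Emit:
move_arm:
  series:
    - [0, 0, -0.3, 0, 0, 0]
    - [0, 0, -0.3, 0, 0, 0]
    - [0, 0, -0.3, 0, 0, 0]
    - [0, 0, -0.2, 0, 0, 0]
    - [0, 0, 0, 0, 0, 0]
    - [0, 0, 0, 0, 0, 0]

```text
clock: 4.85
position: [0.54, 0.0634, 0.0632]
ee_rot: [0.197, 3.135, 0.0]
force: [-2.4, -0.1, 11.7]
width: 0.007
```

Emit:
move_arm:
  series:
    - [0, 0, -0.15, 0, 0, 0]
    - [0, 0, -0.15, 0, 0, 0]
    - [0, 0, -0.05, 0, 0, 0]
    - [0, 0, 0, 0, 0, 0]
    - [0, 0, 0, 0, 0, 0]

```text
clock: 5.35
position: [0.5403, 0.0635, 0.0602]
ee_rot: [0.197, 3.134, 0.001]
force: [-2.4, -0.9, 18.4]
width: 0.002
```

Emit:
move_arm:
  series:
    - [0, 0, -0.05, 0, 0, 0]
    - [0.4, -0.05, 0, 0, 0, 0]
    - [0.6, -0.08, 0, 0, 0, 0]
    - [0.6, -0.08, 0, 0, 0, 0]
    - [0.6, -0.08, 0, 0, 0, 0]
    - [0.6, -0.08, 0, 0, 0, 0]
    - [0, 0, 0, 0, 0, 0]
    - [0, 0, 0, 0, 0, 0]

```text
clock: 6.15
position: [0.5699, 0.0601, 0.0603]
ee_rot: [0.196, 3.132, 0.002]
force: [-0.6, 1.2, 17.2]
width: 0.001
```

```bash
python3 - <<'E'
from h import *
im=imaging.get_image("scene")
a=im['color'][150:270,170:330,::-1]
cv2.imwrite('pics/s2.png',cv2.resize(a,None,fx=4.9,fy=4.9,interpolation=cv2.INTER_CUBIC))
E
```

```text
(no output)
```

View pics/s2.png

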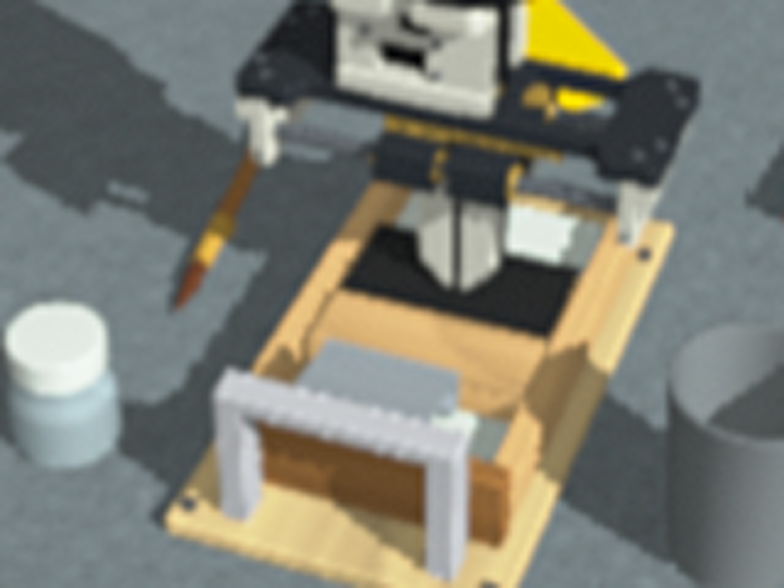

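Fingertips are on the rubber at (457,285), the block front is just ahead of the toe, and the block looks square in the channel. I'll keep pressing and slide on.

Emit:
move_arm:
  series:
    - [0.3, -0.04, -0.05, 0, 0, 0]
    - [0.5, -0.07, 0, 0, 0, 0]
    - [0.5, -0.07, 0, 0, 0, 0]
    - [0.5, -0.07, 0, 0, 0, 0]
    - [0.5, -0.07, 0, 0, 0, 0]
    - [0.5, -0.07, 0, 0, 0, 0]
    - [0, 0, 0, 0, 0, 0]

```text
clock: 6.9
position: [0.598, 0.0563, 0.0602]
ee_rot: [0.196, 3.132, 0.002]
force: [-2.4, 0.7, 21.1]
width: 0.005
```

```bash
python3 - <<'E'
from h import *
im=imaging.get_image("scene")
a=im['color'][150:270,170:330,::-1]
cv2.imwrite('pics/s3.png',cv2.resize(a,None,fx=4.9,fy=4.9,interpolation=cv2.INTER_CUBIC))
E
```

```text
(no output)
```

View pics/s3.png

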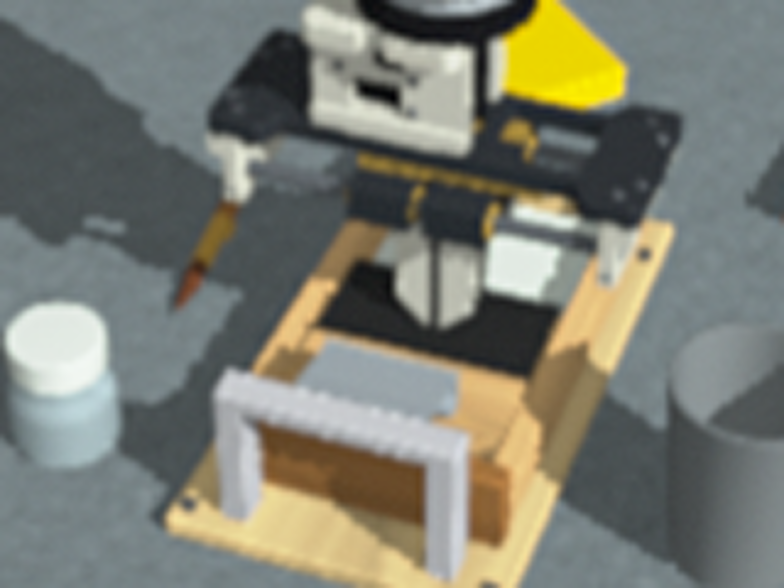

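The block now passes under the toe, with the fingers well clear of the leaf. About 21 mm is left.

Emit:
move_arm:
  series:
    - [0.4, -0.05, 0, 0, 0, 0]
    - [0.5, -0.07, 0, 0, 0, 0]
    - [0.5, -0.07, 0, 0, 0, 0]
    - [0.4, -0.05, 0, 0, 0, 0]
    - [0, 0, 0, 0, 0, 0]

```text
clock: 7.45
position: [0.6159, 0.0539, 0.0602]
ee_rot: [0.196, 3.132, 0.002]
force: [-3.3, 0.5, 20.3]
width: 0.005
```

Emit:
move_arm:
  series:
    - [0.1, 0, 0, 0, 0, 0]
    - [0.1, 0, 0, 0, 0, 0]
    - [0, 0, 0, 0, 0, 0]

```text
clock: 7.75
position: [0.6171, 0.0538, 0.0602]
ee_rot: [0.196, 3.133, 0.002]
force: [-4.4, 0.2, 22.0]
width: 0.006
```

Emit:
move_arm:
  series:
    - [0.1, -0.01, 0, 0, 0, 0]
    - [0.1, -0.01, 0, 0, 0, 0]
    - [0, 0, 0, 0, 0, 0]

```text
clock: 8.05
position: [0.6187, 0.0538, 0.0602]
ee_rot: [0.196, 3.134, 0.002]
force: [-6.3, -0.7, 23.7]
width: 0.004
```

Emit:
move_arm:
  series:
    - [0.1, -0.01, 0, 0, 0, 0]
    - [0, 0, 0, 0, 0, 0]

```text
clock: 8.25
position: [0.619, 0.0539, 0.0602]
ee_rot: [0.196, 3.135, 0.002]
force: [-8.1, 1.8, 26.4]
width: 0.006
```

Emit:
move_arm:
  series:
    - [0.1, -0.01, 0, 0, 0, 0]
    - [0, 0, 0, 0, 0, 0]

```text
clock: 8.45
position: [0.6191, 0.0539, 0.0601]
ee_rot: [-0.196, -3.134, -0.002]
force: [-11.8, 1.4, 28.6]
width: 0.003
```

Emit:
move_arm:
  series:
    - [0.1, -0.01, 0, 0, 0, 0]
    - [0, 0, 0, 0, 0, 0]

```text
clock: 8.65
position: [0.6192, 0.0539, 0.0601]
ee_rot: [-0.196, -3.133, -0.002]
force: [-15.2, 1.6, 31.2]
width: 0.008
```

The block has stalled against the stop: x is stuck at 0.619 while the forward force rises to 15 N. Now I'll release straight up.

Emit:
move_arm:
  series:
    - [-0.1, 0, 0.2, 0, 0, 0]
    - [0, 0, 0.3, 0, 0, 0]
    - [0, 0, 0.4, 0, 0, 0]
    - [0, 0, 0.6, 0, 0, 0]
    - [0, 0, 1.5, 0, 0, 0]
    - [0, 0, 3, 0, 0, 0]
    - [0, 0, 4, 0, 0, 0]
    - [0, 0, 4, 0, 0, 0]

```text
clock: 9.45
position: [0.6197, 0.0525, 0.2001]
ee_rot: [-0.197, -3.135, 0.001]
force: [-0.1, -0.2, -0.1]
width: 0.007
```

Emit:
move_arm:
  series:
    - [-4, 0.5, 2, 0, 0, 0]
    - [-4, 0.5, 2, 0, 0, 0]
    - [-4, 0.5, 0, 0, 0, 0]
    - [-4, 0.5, 0, 0, 0, 0]
    - [-4, 0.5, 0, 0, 0, 0]
    - [0, 0, 0, 0, 0, 0]
    - [0, 0, 0, 0, 0, 0]

```text
clock: 10.15
position: [0.42, 0.0779, 0.2393]
ee_rot: [0.196, 3.134, 0.002]
force: [0.6, -0.1, 0.2]
width: 0.006
```

```bash
python3 - <<'E'
from h import *
s=monitor.observe();print(s['clock'],s['position'],s['force'])
im=imaging.get_image("scene"); t=imaging.get_image("top")
a=cv2.resize(im['color'][150:270,170:290,::-1],(480,480),interpolation=cv2.INTER_CUBIC)
cv2.imwrite('pics/s4.png',a)
cv2.imwrite('pics/t4.png',cv2.resize(t['color'][100:325,120:345,::-1],None,fx=2.66,fy=2.66,interpolation=cv2.INTER_CUBIC))
E
```

```text
10.15 [0.41996613 0.07791153 0.2392621 ] [ 0.64220402 -0.13948636  0.18643555]
```

View pics/s4.png

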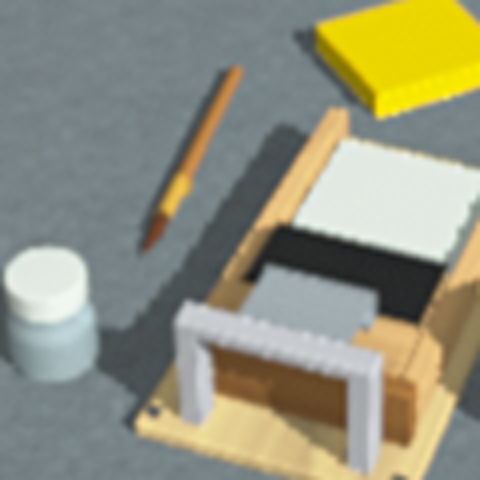

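View pics/t4.png

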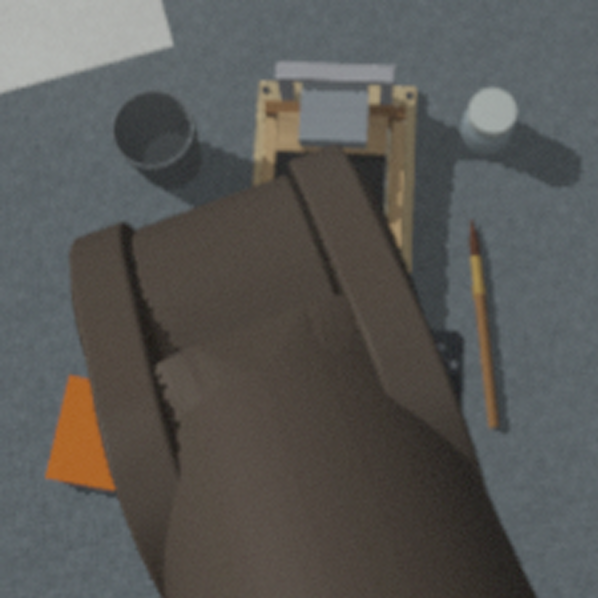

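The block is under the leaf, and the cup, jar and brush are where they were. I'll check numerically that it is home.

```bash
python3 - <<'E'
from h import *
im=imaging.get_image("scene"); t=imaging.get_image("top")
o=np.array([.5838,.0562]);a=-.13;u=np.array([np.cos(a),np.sin(a)]);v=np.array([-u[1],u[0]])
f=lambda W:[print(np.round([(q[:2]-o)@u,(q[:2]-o)@v],4)) for q in W]
S=[(275,228),(447,263),(420,318)]; f(unproj(im,[(x/4+170-.4,y/4+150-.4) for x,y in S],.047)); print()
T=[(277,153),(385,154)]; 
for z in(.047,.050): f(unproj(t,[(x/2.66+119.7,y/2.66+99.7) for x,y in T],z))
c=t['color'][90:175,200:300,::-1]; cv2.imwrite('pics/t5.png',cv2.resize(c,None,fx=7,fy=7,interpolation=cv2.INTER_CUBIC))
E
```

```text
[ 0.0191 -0.0457]
[0.013  0.0526]
[0.0594 0.0527]

[0.0629 0.0508]
[ 0.0661 -0.0462]
[0.062  0.0505]
[ 0.0652 -0.0462]
```

View pics/t5.png

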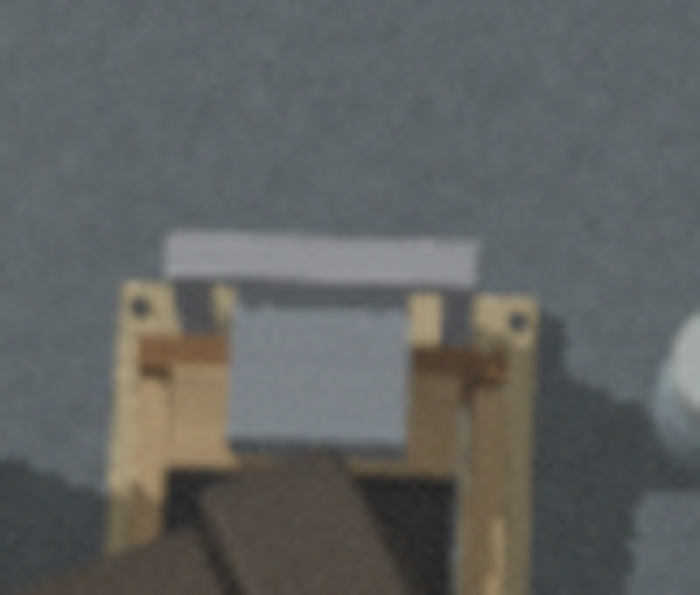

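The block's wood meets the stop at row ~365 with no white bed showing between them. The rubber edge measures x = 64 mm, where 64 mm is expected at home. I'm handing in.

```bash
python3 -c "
from cell import workorder; print(workorder.sign_off())"
```

```text
the job is handed in; nothing more can be done
None
```

The wooden block is home against the end stop and under the leaf spring, and the job is handed in. I pressed it down about 9 mm with the shut fingertips at 17–31 N. Still pressing, I slid it about 79 mm forward until it stalled on the stop with about 15 N of forward force. Then I lifted straight off and moved clear.

**Last checks:**
- **Top view:** there is no gap at the stop. The front edge of the rubber sheet is at holder x of about 64 mm, which is where it should be at home. The cup, jar and brush look unmoved.
- **Force after release:** the reading is about zero, and the handed-in time was about 10 s.
- **Disagreement:** the oblique scene view put the rubber's edges 3 to 9 mm off their home positions (rear edge at 13 and 19 mm instead of 10, front edge at 59 mm instead of 64). I put that down to blurred corner picks and went by the top view and the stall.
- **Early correction:** the first touch landed about 6 mm to the side with about 4 N, so I lifted and re-centred before the real press.

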